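# Find the secret catch of the gift chest

## Robot

A 6-joint arm with a two-finger parallel gripper is mounted at the origin on the work surface. World frame = base frame: x ahead of the robot, y to its left, z up, the work surface at z = 0. Lengths are in m, angles in rad, forces in N, time in s.
With the tool pointing down it reaches from about 0.225 to 0.875 m from the base axis. Payload 3.4 kg.
Tool frame: the origin (TCP) lies between the finger pads; the fingertips stand 8 mm ahead of it and the grasp point (between the pads) lies 11 mm behind it; z points along the fingers, y is the line along which they close (so a half turn about z gives the same grasp; the last joint's range is limited). The gripper opens to 85 mm and grips with 20 to 120 N. Pads are 22 mm wide; open, the fingers measure 114 mm over their backs; the gripper's body (76 mm by 85 mm) begins 54 mm behind the grasp point. The pads swing forward as they close: fully open they stand 13 mm farther back than shut.
Start: joints at [-1.38, 0.276, 1.505, -0, 1.361, -0.121], TCP at [0.176, -0.547, 0.205] pointing down, gripper open.
Joint ranges: [-2.89, 2.89], [-0.75, 2.08], [0.22, 2.7], [-1.18, 4.32], [0.11, 2.71], [-2.7, 2.7]. Speed limits (rad/s): [2.57, 2.57, 3.14, 3.14, 3.14, 3.14].

## Interface

Orientations are given as a unit quaternion [w, x, y, z].
In Python, from rig import manip gives the robot as it stands.
- The arm moves only by the tool move_arm, never from a script. Its argument "deltas" is a list that holds one entry, the list of rows, each a list of 5 numbers: the shift along the tool's x, y, z normalised to -1 to 1, where 1 is 80 cm, then the turn about the tool's z normalised to -1 to 1, where 1 is 120 degrees, then the closure, from -1 (fully open) to 1 (shut). In form: [[[tx, ty, tz, twist, grip], ...]]. A call has 1 to 12 rows; each row is the pose to reach, as a shift and turn from the pose commanded when the call began, along the tool's axes at that moment; what a row does not reach only later rows make up. A row lasts 1/10 s, in which the tool goes at most 50 mm and 8.59 degrees, less where a joint would pass 70% of its speed; a pose out of reach is approached as far as the arm can. A call with a number of a shift or a turn outside -1 to 1 is refused whole. A call with a gripper value outside its range is refused whole. The fingers move at their own pace and stop on an object; "squeeze" is the grip in N (left out, the last holds). Time passes only in rows, so rows that repeat a pose let the fingers close. It gives the time, the measured TCP pose, the force, the opening and the grip force at its end, in the units of the state.
- manip.get_state(): the state, without advancing time (a new reading comes with each control period).
- manip.get_image(name): name is "scene" or "top" or "wrist"; returns the picture (400x640x3 uint8, red, green, blue); there is no depth.
- manip.camera_params(name): a dict with "fx", "fy", "cx", "cy" (pixels), "R" (3x3) and "t" (3): a world point X has camera coordinates R X + t; the wrist camera has in their place "tool_from_camera" (4x4, takes a point from camera to tool coordinates, whose origin is the TCP and whose axes are the flange's). Camera axes: x right, y down, z forward; pixel columns grow to the right and rows downward; lengths in m; the calibration is good to about 2 mm. A picture is of the moment at which its call begins: read the wrist's pose just before it. camera_params takes no time and is no camera call.
- manip.sign_off(): hands the job in; it is judged then, once.
The state is a dict: "clock": time; "qpos": joint angles; "qd": joint speeds; "effort": joint torques, N m; "position": TCP position; "ee_rot": TCP orientation; "contact_force": force on the tool from outside, world axes, zero at the start; "moment": the same for the moment, N m; "width": finger opening in m; "gripper_force": force on a finger pad.
Only numpy, scipy, OpenCV 4.12 (cv2) and the standard library are available. Lean on these libraries where they do the work, as an engineer would, in place of code of your own. Each camera call takes 0.05 s, during which the arm holds its last target. There are 200 camera calls.

## Task

One of the five rosettes set into the lid of the wooden gift chest is a hidden push catch; the other four are only solid decoration. With the fingertips feel from rosette to rosette, press the one that gives until the hidden drawer springs out, then let go, leave the drawer out and move clear. Pick nothing up and leave the tins, jars, bottle, china house and spoon where they stand.

Things in the scene. Friction and masses are not known exactly. Their poses are not given: they have to be found in the camera images.
- chest: Heavy fixed wooden presentation chest, 220 mm (its x) by 360 mm (its y) by 90 mm tall. Origin: centre of its underside; its -x side is the drawer's side and faces the robot, turned by up to 0.25 rad either way. Its lid is flat and level, its upper face 90 mm above the table, and carries a row of five round dark rosettes along its y.
- rosette_1 (a point): Centre of the upper face of rosette 1 in the row (numbered from the chest's -y end to its +y end, 64 mm apart). Each rosette is a dark wooden disc 51 mm across with a light star, sunk 2 mm below the lid's face in a round well 53 mm across; this point is 88 mm above the table. All five look the same; four are solid and do not move at all, one (any of the five, different each time) is the concealed catch.
- rosette_2 (a point): Centre of the upper face of rosette 2 in the row (numbered from the chest's -y end to its +y end, 64 mm apart). Each rosette is a dark wooden disc 51 mm across with a light star, sunk 2 mm below the lid's face in a round well 53 mm across; this point is 88 mm above the table. All five look the same; four are solid and do not move at all, one (any of the five, different each time) is the concealed catch.
- rosette_3 (a point): Centre of the upper face of rosette 3 in the row (numbered from the chest's -y end to its +y end, 64 mm apart). Each rosette is a dark wooden disc 51 mm across with a light star, sunk 2 mm below the lid's face in a round well 53 mm across; this point is 88 mm above the table. All five look the same; four are solid and do not move at all, one (any of the five, different each time) is the concealed catch.
- rosette_4 (a point): Centre of the upper face of rosette 4 in the row (numbered from the chest's -y end to its +y end, 64 mm apart). Each rosette is a dark wooden disc 51 mm across with a light star, sunk 2 mm below the lid's face in a round well 53 mm across; this point is 88 mm above the table. All five look the same; four are solid and do not move at all, one (any of the five, different each time) is the concealed catch.
- rosette_5 (a point): Centre of the upper face of rosette 5 in the row (numbered from the chest's -y end to its +y end, 64 mm apart). Each rosette is a dark wooden disc 51 mm across with a light star, sunk 2 mm below the lid's face in a round well 53 mm across; this point is 88 mm above the table. All five look the same; four are solid and do not move at all, one (any of the five, different each time) is the concealed catch.
- catch (a joint): How far the concealed catch (the one rosette that gives) is pressed down into the lid: 0 = at rest, 0.006 m = fully down. It is a spring plunger: about 1.5 N to start, about 4 N (up to 6 N with friction) fully down, and it springs back up when let go. It frees the drawer when pressed more than about 4 mm. The fingertips must enter the well to press it: closed fingers fit if centred within a few mm. The reading does not tell where it is.
- drawer (a joint): How far the hidden drawer in the chest's robot-facing side stands out: 0 = shut and locked, 0.050 m = fully out. A spring throws it out within about half a second once the catch frees it, and it then stays out; it moves towards the robot at 12 to 76 mm above the table, below the lid. It has no handle.
- drawer_front (a point): Middle of the outer face of the dark wooden drawer front (328 mm wide, 64 mm tall), 44 mm above the table; level with the lid's edge within 2 mm when shut.
- tin_a: small blue flat tin standing on the chest lid behind the rosettes, 48 mm across, 30 mm tall. Origin: centre of its underside. Loose; to be left alone.
- tin_b: small bare metal tin standing on the chest lid behind the rosettes, 48 mm across, 30 mm tall. Origin: centre of its underside. Loose; to be left alone.
- honey_jar: amber jar with a brass lid, 60 mm across, 85 mm tall, on the table left of the chest. Origin: centre of its underside. Loose; to be left alone.
- jam_jar: red jar with a blue lid, 62 mm across, 80 mm tall, on the table right of the chest. Origin: centre of its underside. Loose; to be left alone.
- oil_bottle: green bottle, 52 mm across, 190 mm tall, on the table right of the chest. Origin: centre of its underside. Loose; to be left alone.
- china_house: white china house with a terracotta roof, 70 x 75 mm, 138 mm tall, on the table left of the chest. Origin: centre of its underside. Loose; to be left alone.
- spoon: wooden spoon 160 mm long, lying on the table left of the chest. Origin: on its handle line, underside. Loose; to be left alone.

How it is judged:
On the way, in this order (a step that is already met when the one before it is completed fails the run):
1. the concealed catch is pressed in (more than 3 mm) (value of joint catch above 0.003 m).
2. the drawer has sprung out (more than 40 mm) (value of joint drawer above 0.04 m), for 0.2 s.
At the end, for the whole second after the job is handed in: The drawer stands out more than 40 mm of its 50, the catch is let go and back up (pressed less than 1.5 mm), and every tin, jar, the bottle, the china house and the spoon are within 20 mm of where they began (value of joint drawer above 0.04 m and value of joint catch below 0.0015 m and not (distance of tin_a from where it was at the start of the episode above 0.02 m) and not (distance of tin_b from where it was at the start of the episode above 0.02 m) and not (distance of honey_jar from where it was at the start of the episode above 0.02 m) and not (distance of jam_jar from where it was at the start of the episode above 0.02 m) and not (distance of oil_bottle from where it was at the start of the episode above 0.02 m) and not (distance of china_house from where it was at the start of the episode above 0.02 m) and not (distance of spoon from where it was at the start of the episode above 0.02 m)); the robot touches nothing.
It fails at once if a tin, jar, bottle, house or spoon is moved or lifted more than 20 mm (distance of any of tin_a, tin_b, honey_jar, jam_jar, oil_bottle, china_house, spoon from where it was at the start of the episode above 0.02 m).
It also fails if it takes over 42 s, if anything falls off the work surface, if the arm or the gripper's body presses on something with over 40 N, if the wrist force passes 120 N, or if a joint passes its speed limit or range.

## Working session

There is one attempt and no reset: what is moved stays moved. The work goes in short steps, Python scripts to look and compute and a tool call to move; the robot and the scene stay as the last step left them, time stands still between calls to the robot, and variables do not carry over. Pictures are saved under pics/ and viewed, at most 10 in all, crops included, and the job is handed in when it is done.

Besides the shell and the picture viewer there is one more tool, called as name(argument=value, ...), one argument or row to a line, values as JSON. move_arm: Moves the arm, as the interface text tells. Scaled input: -1 to 1 covers 80 cm each way for a shift and 120 degrees each way for a turn. Its arguments: {"type":"object","properties":{"deltas":{"type":"array","items":{"type":"array","items":{"type":"array","items":{"type":"number","minimum":-1,"maximum":1}}}},"squeeze":{"type":"number"}},"required":["deltas"]}

```bash
mkdir -p pics; python3 - <<'E'
from rig import manip
import cv2
s=manip.get_state(); print(s)
for n in ("top","scene"):
    im=manip.get_image(n); cv2.imwrite(f"pics/{n}0.png",im[:,:,::-1]); print(n,manip.camera_params(n))
print(manip.camera_params("wrist"))
E
```

```text
{'clock': 0.0, 'qpos': array([-1.37998545e+00,  2.76627677e-01,  1.50614553e+00,  3.56965550e-05,
        1.36069841e+00, -1.20989606e-01]), 'qd': array([ 0.00052225, -0.00102106,  0.00066698, -0.00093947, -0.00136309,
        0.00043211]), 'effort': array([-1.48771753e-03, -4.16775656e+01, -2.45804965e+01, -3.56933442e-04,
        1.09767247e-02, -1.25025664e-05]), 'position': array([ 0.17629726, -0.54669728,  0.20361618]), 'ee_rot': array([-9.39517667e-04,  9.87872295e-01,  1.55265725e-01, -1.53495534e-05]), 'contact_force': array([ 0.07648581, -0.29508535,  0.80511656]), 'moment': array([-0.04768783, -0.0269692 , -0.03935786]), 'gripper_force': 0.0, 'width': 0.08529727717244835}
top {'fx': 416.25374455486076, 'fy': 416.25374455486076, 'cx': 314.8295751164511, 'cy': 199.68766204826943, 'R': array([[ 0.00431287, -0.99962666,  0.02698034],
       [-0.9826027 , -0.00924587, -0.18548975],
       [ 0.18566995, -0.02571096, -0.98227573]]), 't': array([-0.02447038,  0.5466365 ,  1.13134344])}
scene {'fx': 413.63049828310216, 'fy': 413.63049828310216, 'cx': 315.9224299596131, 'cy': 199.64080447560372, 'R': array([[-0.26096094,  0.96531331, -0.00834227],
       [ 0.63188861,  0.16427765, -0.75744943],
       [-0.72980557, -0.2029361 , -0.65284054]]), 't': array([ 0.13605231, -0.28764908,  1.56955779])}
{'fx': 337.4233488062332, 'fy': 337.4233488062332, 'cx': 318.8125987701774, 'cy': 199.43104465176205, 'tool_from_camera': array([[ 3.30986312e-04, -9.60445453e-01, -2.78467990e-01,
         7.04843005e-02],
       [ 9.99999602e-01,  5.48538091e-04, -7.03329440e-04,
        -9.57247202e-04],
       [ 8.28259862e-04, -2.78467646e-01,  9.60445253e-01,
        -1.69355651e-01],
       [ 0.00000000e+00,  0.00000000e+00,  0.00000000e+00,
         1.00000000e+00]])}
```

View pics/top0.png

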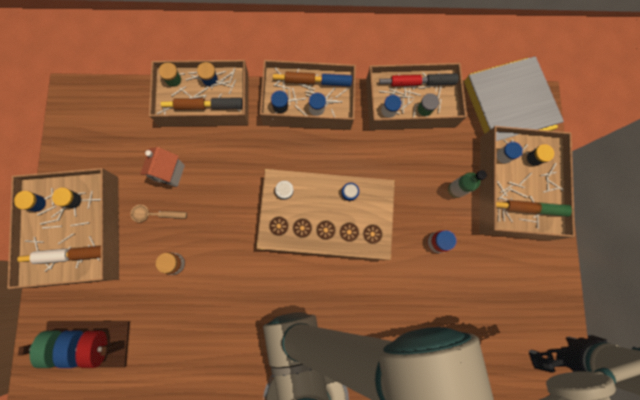

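View pics/scene0.png

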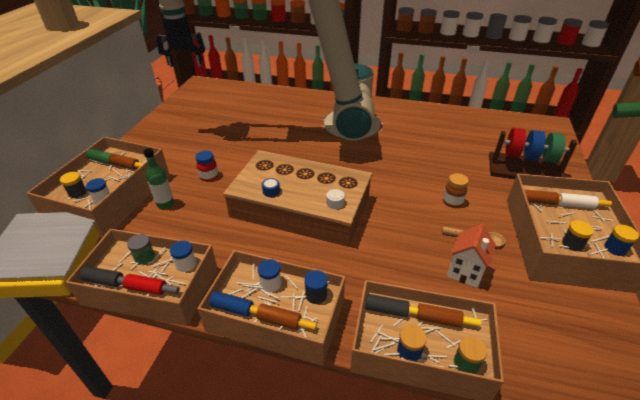

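The top view shows the five rosettes in a row from (278,227) on the left (+y) to (372,234) on the right (-y). The tins are behind them at (285,190) and (350,191). The bottle and jam jar are on the right, and the house, spoon and honey jar are on the left. The scene view agrees.

```bash
cat > h.py <<'E'
import numpy as np, cv2
from rig import manip
from scipy.spatial.transform import Rotation as Ro
def rot(s): q=s["ee_rot"]; return Ro.from_quat([q[1],q[2],q[3],q[0]]).as_matrix()
def cast(p,uv,z,s=None):
    d=np.array([(uv[0]-p["cx"])/p["fx"],(uv[1]-p["cy"])/p["fy"],1])
    if "R" in p: o=-p["R"].T@p["t"]; d=p["R"].T@d
    else:
        T=p["tool_from_camera"]; R=rot(s); o=s["position"]+R@T[:3,3]; d=R@T[:3,:3]@d
    return o+d*(z-o[2])/d[2]
def discs(im,guess,r,thr=95):
    """centroid of dark (convex-hulled) blob near each guess; image RGB"""
    g=cv2.cvtColor(im,cv2.COLOR_RGB2GRAY); out=[]
    for u,v in guess:
        m=np.zeros_like(g); cv2.circle(m,(int(u),int(v)),int(r),255,-1)
        m[g>thr]=0
        h=cv2.convexHull(cv2.findNonZero(m)); M=cv2.moments(h)
        out.append((M["m10"]/M["m00"],M["m01"]/M["m00"],M["m00"]))
    return np.array(out)
def unit(s,target,z):
    """tool-axis shift /0.8 from the present pose to target xy at tcp height z"""
    return rot(s).T@(np.array([*target[:2],z])-s["position"])/0.8
E
python3 - <<'E'
from h import *
im=cv2.imread("pics/top0.png")[:,:,::-1].copy(); p=manip.camera_params("top"); s=manip.get_state()
d=discs(im,[(372.5,234),(348.5,232),(325.5,230),(302,229),(278.5,227)],12)
P=np.array([cast(p,x[:2],.088) for x in d]); print(d.round(1)); print(P.round(4)); print(np.linalg.norm(np.diff(P,axis=0),axis=1))
v=P[-1]-P[0]; print("row yaw",np.degrees(np.arctan2(-v[0],v[1])))
R=rot(s); print(R.round(3)); print("tool x az",np.degrees(np.arctan2(R[1,0],R[0,0])), "y az",np.degrees(np.arctan2(R[1,1],R[0,1])))
print("to r3 at z .2",unit(s,P[2],.2), "r1",unit(s,P[0],.2))
for n,uv,z in(("tinw",(285,188),.12),("tinb",(350,190),.12),("jam",(445,240),.08),("bottle",(480,176),.19)): print(n,cast(p,uv,z))
E
```

```text
[[372.2 233.7 254. ]
 [348.8 231.6 244. ]
 [325.4 229.8 247.5]
 [301.9 227.7 253.5]
 [278.4 225.9 248.5]]
[[ 0.4471 -0.1763  0.088 ]
 [ 0.4524 -0.1125  0.088 ]
 [ 0.4568 -0.0489  0.088 ]
 [ 0.4621  0.0151  0.088 ]
 [ 0.4666  0.0788  0.088 ]]
[0.06401526 0.06371566 0.06424545 0.06382123]
row yaw -4.382549522987645
[[ 0.952  0.307 -0.   ]
 [ 0.307 -0.952  0.002]
 [ 0.    -0.002 -1.   ]]
tool x az 17.867131622551778 y az -72.13285217823886
to r3 at z .2 [ 0.52465654 -0.48471003  0.00555917] r1 [ 0.46424949 -0.33691989  0.00530998]
tinw [0.56499849 0.06125892 0.12      ]
tinb [ 0.56127235 -0.11353709  0.12      ]
jam [ 0.43214295 -0.37793772  0.08      ]
bottle [ 0.58625425 -0.43951913  0.19      ]
```

Spacing comes out at 64 mm, so the measurement holds. I'll go above rosette 1, closing the fingers and lining the tool up with the row.

move_arm(
  deltas=[
    [[0.464, -0.337, 0.005, 0.185, 1], [0.464, -0.337, 0.005, 0.185, 1], [0.464, -0.337, 0.005, 0.185, 1], [0.464, -0.337, 0.005, 0.185, 1], [0.464, -0.337, 0.005, 0.185, 1], [0.464, -0.337, 0.005, 0.185, 1], [0.464, -0.337, 0.005, 0.185, 1], [0.464, -0.337, 0.005, 0.185, 1], [0.464, -0.337, 0.005, 0.185, 1], [0.464, -0.337, 0.005, 0.185, 1], [0.464, -0.337, 0.005, 0.185, 1], [0.464, -0.337, 0.005, 0.185, 1]],
  ],
)

```text
clock: 1.3
position: [0.4463, -0.1776, 0.2002]
ee_rot: [0.0, 0.999, -0.038, -0.001]
contact_force: [0.9, 0.0, -0.8]
width: 0.0003
gripper_force: 0.0
```

```bash
python3 - <<'E'
from h import *
s=manip.get_state(); im=manip.get_image("wrist"); cv2.imwrite("pics/w1.png",im[:,:,::-1]); np.save("w1.npy",{k:s[k] for k in("position","ee_rot")},allow_pickle=True)
print(s); print(rot(s).round(4))
p=manip.camera_params("wrist");T=np.linalg.inv(p["tool_from_camera"])
P0,P4=np.array([.4471,-.1763,.088]),np.array([.4666,.0788,.088])
for i in range(5):
    c=T[:3,:3]@(rot(s).T@(P0+(P4-P0)*i/4-s["position"]))+T[:3,3]; print(i+1,p["fx"]*c[0]/c[2]+p["cx"],p["fy"]*c[1]/c[2]+p["cy"])
E
```

```text
{'clock': 1.3, 'qpos': array([-5.22563006e-01,  1.35890765e-01,  1.70143817e+00, -1.37055961e-03,
        1.30498061e+00,  1.12408598e+00]), 'qd': array([-0.0285034 , -0.0021216 , -0.00011849,  0.0022515 , -0.00258293,
        0.00434407]), 'effort': array([ 9.72314626e-01, -3.25359321e+01, -2.40845901e+01,  8.85213353e-02,
        3.00013220e-03,  2.85674556e-03]), 'position': array([ 0.44628988, -0.1775584 ,  0.20021528]), 'ee_rot': array([ 4.18017276e-04,  9.99287419e-01, -3.77370979e-02, -6.25188119e-04]), 'contact_force': array([ 0.8540782 ,  0.0400585 , -0.84689855]), 'moment': array([-0.03912607,  0.00313865, -0.00714149]), 'gripper_force': 0.0, 'width': 0.0003085847305276055}
[[ 9.972e-01 -7.540e-02 -1.300e-03]
 [-7.540e-02 -9.972e-01 -8.000e-04]
 [-1.200e-03  9.000e-04 -1.000e+00]]
1 318.32603372730085 185.51024623199106
2 243.8341943352329 185.4244271241961
3 169.3391279615818 185.33860429872303
4 94.84083439665412 185.25277775533024
5 20.339313430738116 185.16694749377618
```

View pics/w1.png

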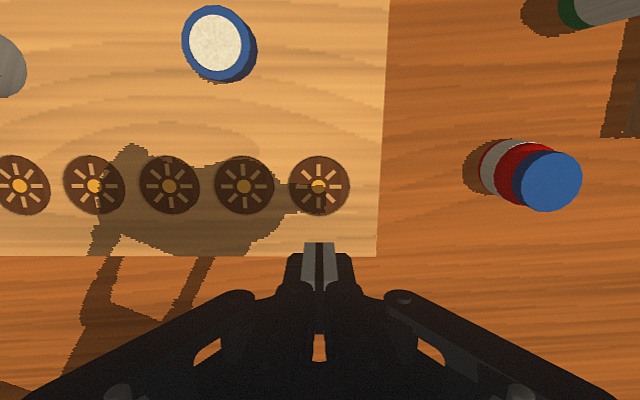

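The wrist picture shows rosettes 1 to 5 at (319,186), (244,186), (169,187), (94,185) and (20,185). That is within 1 px of my prediction, so I'll go down on rosette 1 gently.

move_arm(
  deltas=[
    [[0, 0, 0.06, 0, 1], [0, 0, 0.11, 0, 1], [0, 0, 0.125, 0, 1], [0, 0, 0.128, 0, 1], [0, 0, 0.13, 0, 1], [0, 0, 0.132, 0, 1], [0, 0, 0.132, 0, 1]],
  ],
)

```text
clock: 2.05
position: [0.4476, -0.1776, 0.0958]
ee_rot: [0.001, 0.999, -0.038, 0.001]
contact_force: [0.4, 0.3, -0.7]
width: 0.0002
gripper_force: 0.0
```

move_arm(
  deltas=[
    [[0, 0, 0.0015, 0, 1], [0, 0, 0.0025, 0, 1], [0, 0, 0.0025, 0, 1]],
  ],
)

```text
clock: 2.35
position: [0.447, -0.1768, 0.0931]
ee_rot: [0.0, 0.999, -0.038, 0.0]
contact_force: [-0.6, -0.3, -0.2]
width: -0.0001
gripper_force: 0.0
```

move_arm(
  deltas=[
    [[0, 0, 0.0015, 0, 1], [0, 0, 0.0025, 0, 1], [0, 0, 0.0025, 0, 1]],
  ],
)

```text
clock: 2.65
position: [0.4469, -0.1767, 0.0907]
ee_rot: [-0.0, 0.999, -0.038, -0.0]
contact_force: [-0.2, -0.3, -0.3]
width: 0.0003
gripper_force: 0.0
```

```bash
python3 - <<'E'
from h import *
im=manip.get_image("wrist"); s=manip.get_state(); print(s["position"],s["contact_force"],s["moment"],s["effort"])
cv2.imwrite("pics/w2.png",im[:,:,::-1])
E
```

```text
[ 0.4469161  -0.17674416  0.09077194] [-0.04322639  0.66095634 -0.1115253 ] [-0.01421583 -0.01117782  0.00590305] [ 6.69220753e-03 -3.47788167e+01 -2.03626370e+01 -2.07642756e-04
  6.21504096e-04 -3.45424314e-05]
```

View pics/w2.png

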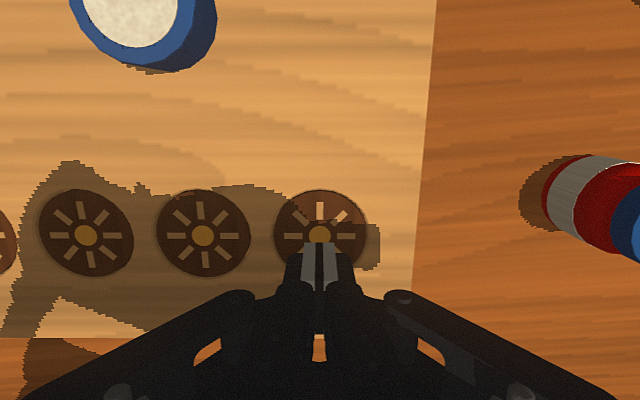

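The wrist view shows the fingertips at about (320,243), just short of rosette 1's centre at (320,235), and no force reading. The tips aren't touching yet, so I'll keep going down in small steps and watch the force.

move_arm(
  deltas=[
    [[0, 0, 0.0025, 0, 1], [0, 0, 0.005, 0, 1], [0, 0, 0.005, 0, 1]],
  ],
)

```text
clock: 3.0
position: [0.4467, -0.1767, 0.0865]
ee_rot: [-0.0, 0.999, -0.038, -0.0]
contact_force: [-0.4, -0.5, -0.1]
width: 0.0001
gripper_force: 0.0
```

move_arm(
  deltas=[
    [[0, 0, 0.0025, 0, 1], [0, 0, 0.005, 0, 1], [0, 0, 0.005, 0, 1]],
  ],
)

```text
clock: 3.3
position: [0.4468, -0.1767, 0.0826]
ee_rot: [-0.0, 0.999, -0.038, -0.0]
contact_force: [-0.1, -0.5, -0.4]
width: -0.0002
gripper_force: 0.0
```

```bash
python3 - <<'E'
from h import *
im=manip.get_image("wrist"); s=manip.get_state(); a=im[160:320,200:440]; 
b=manip.get_image("scene")[120:250,200:400]
cv2.imwrite("pics/w3.png",np.hstack([cv2.resize(a,(480,320)),cv2.resize(b,(320,320))[:, :320]])[:,:,::-1])
E
```

```text
(no output)
```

View pics/w3.png

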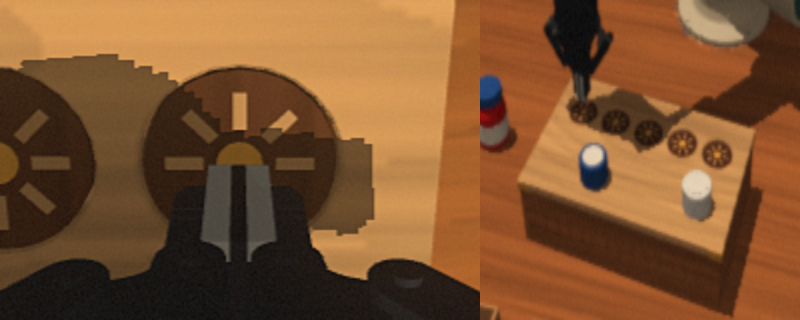

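The tips cover only the near half of rosette 1's hub (crop about (239,160)), and the scene crop shows them still above the disc. They reach less far than stated, so I'll carry on down with force checks.

move_arm(
  deltas=[
    [[0, 0, 0.0025, 0, 1], [0, 0, 0.005, 0, 1], [0, 0, 0.0075, 0, 1], [0, 0, 0.0075, 0, 1]],
  ],
)

```text
clock: 3.8
position: [0.4467, -0.1767, 0.0766]
ee_rot: [-0.0, 0.999, -0.038, -0.0]
contact_force: [0.5, 0.2, 0.2]
width: 0.0
gripper_force: 0.0
```

move_arm(
  deltas=[
    [[0, 0, 0.0025, 0, 1], [0, 0, 0.005, 0, 1], [0, 0, 0.005, 0, 1]],
  ],
)

```text
clock: 4.1
position: [0.4467, -0.1767, 0.0726]
ee_rot: [-0.0, 0.999, -0.038, -0.0]
contact_force: [-0.3, 0.5, 0.4]
width: 0.0002
gripper_force: 0.0
```

move_arm(
  deltas=[
    [[0, 0, 0.0025, 0, 1], [0, 0, 0.005, 0, 1], [0, 0, 0.005, 0, 1]],
  ],
)

```text
clock: 4.4
position: [0.4468, -0.1767, 0.0686]
ee_rot: [-0.0, 0.999, -0.038, -0.0]
contact_force: [0.6, 0.1, -0.1]
width: -0.0002
gripper_force: 0.0
```

```bash
python3 - <<'E'
from h import *
im=manip.get_image("wrist"); s=manip.get_state(); a=im[160:320,220:420]; p=manip.camera_params("scene")
b=manip.get_image("scene")[130:190,230:290]
cv2.imwrite("pics/w4.png",np.hstack([cv2.resize(a,(400,320)),cv2.resize(b,(320,320),interpolation=cv2.INTER_NEAREST)])[:,:,::-1])
for z in (.088,.1,.11,.12):
    c=p["R"]@np.array([s["position"][0],s["position"][1],z])+p["t"]; print(z,p["fx"]*c[0]/c[2]+p["cx"],p["fy"]*c[1]/c[2]+p["cy"])
E
```

```text
0.088 264.48748558598163 165.46312167541285
0.1 264.1214624596684 162.14566626386102
0.11 263.81281508948143 159.3482367713546
0.12 263.5008120735238 156.52039333934317
```

View pics/w4.png

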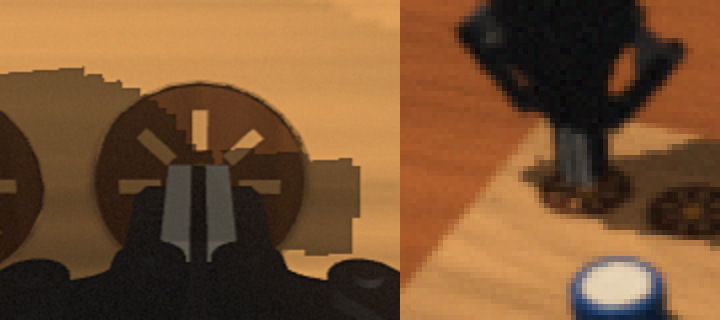

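The wrist crop shows the tips nearly covering the hub. In the scene view the tip edge at row 164.7 puts them at z of about 0.10. The wrist edge gives 0.1016, about 33 mm behind the TCP, so contact should come at a TCP of about 0.055.

move_arm(
  deltas=[
    [[0, 0, 0.004, 0, 1], [0, 0, 0.008, 0, 1], [0, 0, 0.01, 0, 1], [0, 0, 0.01, 0, 1]],
  ],
)

```text
clock: 4.9
position: [0.4468, -0.1767, 0.0613]
ee_rot: [-0.0, 0.999, -0.038, -0.0]
contact_force: [-1.6, 0.5, 4.4]
width: 0.0001
gripper_force: 2.3
```

move_arm(
  deltas=[
    [[0, 0, 0.0015, 0, 1], [0, 0, 0.003, 0, 1], [0, 0, 0.003, 0, 1]],
  ],
)

```text
clock: 5.2
position: [0.4469, -0.1768, 0.0612]
ee_rot: [0.0, 0.999, -0.038, 0.0]
contact_force: [-4.8, 3.1, 21.5]
width: -0.0002
gripper_force: 11.1
```

Stiff at TCP 0.0612 with 21 N: probably solid, unless the 8 mm step already drove the catch to its stop. I'll lift and check the drawer side.

move_arm(
  deltas=[
    [[0, 0, -0.012, 0, 1], [0, 0, -0.024, 0, 1], [0, 0, -0.024, 0, 1]],
  ],
)

```text
clock: 5.5
position: [0.448, -0.1774, 0.0788]
ee_rot: [0.001, 0.999, -0.038, 0.001]
contact_force: [0.7, 0.8, 0.1]
width: 0.0001
gripper_force: 0.0
```

```bash
python3 - <<'E'
from h import *
a=manip.get_image("top")[150:290,230:430]; b=cv2.imread("pics/top0.png")[150:290,230:430]
s=manip.get_state(); print(s["position"],s["contact_force"])
cv2.imwrite("pics/t2.png",np.hstack([cv2.resize(a[:,:,::-1],(400,280)),cv2.resize(b,(400,280))]))
E
```

```text
[ 0.44751732 -0.17714571  0.07814285] [ 0.41549544  0.24556216 -0.36369994]
```

View pics/t2.png

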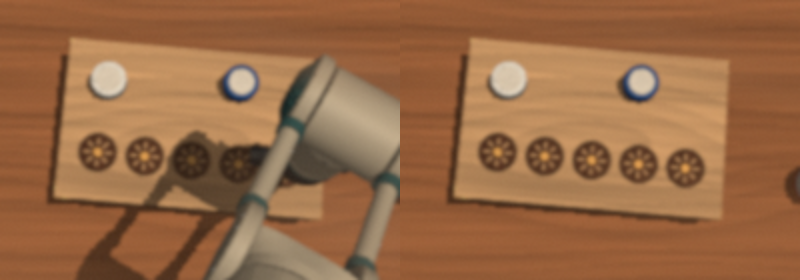

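The drawer side is unchanged (lower lid edge the same in both halves), so rosette 1 is solid, with contact at a TCP of about 0.0615. Next is rosette 2.

move_arm(
  deltas=[
    [[0, -0.04, 0, 0, 1], [0, -0.08, 0, 0, 1], [0, -0.08, 0, 0, 1], [0, -0.08, 0.01, 0, 1], [0, -0.08, 0.018, 0, 1], [0, -0.08, 0.021, 0, 1], [0, -0.08, 0.023, 0, 1], [0, -0.08, 0.023, 0, 1]],
  ],
)

```text
clock: 6.35
position: [0.4515, -0.1136, 0.0611]
ee_rot: [-0.0, 0.999, -0.039, -0.0]
contact_force: [-5.7, 2.8, 20.6]
width: 0.0003
gripper_force: 10.9
```

Rosette 2 is solid too (20.6 N at z 0.0611). Up, and on to rosette 3.

move_arm(
  deltas=[
    [[0, 0, -0.012, 0, 1], [0, 0, -0.023, 0, 1], [0, -0.04, -0.023, 0, 1], [0, -0.08, -0.023, 0, 1], [0, -0.08, -0.023, 0, 1], [0, -0.08, -0.013, 0, 1], [0, -0.08, -0.005, 0, 1], [0, -0.08, -0.002, 0, 1], [0, -0.08, 0, 0, 1], [0, -0.08, 0, 0, 1]],
  ],
)

```text
clock: 7.35
position: [0.4564, -0.0499, 0.0591]
ee_rot: [0.0, 0.999, -0.038, -0.0]
contact_force: [0.2, -0.9, 0.8]
width: 0.0
gripper_force: 0.3
```

Rosette 3 gives: it is 2.4 mm lower with almost no force. Pressing on.

move_arm(
  deltas=[
    [[0, 0, 0.002, 0, 1], [0, 0, 0.004, 0, 1], [0, 0, 0.0045, 0, 1], [0, 0, 0.0045, 0, 1], [0, 0, 0.0045, 0, 1], [0, 0, 0.0045, 0, 1], [0, 0, 0.0045, 0, 1], [0, 0, 0.0045, 0, 1]],
  ],
)

```text
clock: 8.15
position: [0.4569, -0.0493, 0.0558]
ee_rot: [0.0, 0.999, -0.038, 0.0]
contact_force: [-0.8, -2.4, 4.3]
width: 0.0002
gripper_force: 1.7
```

move_arm(
  deltas=[
    [[0, 0, -0.03, 0, 1], [0, 0, -0.08, 0, 1], [0, 0, -0.14, 0, 1], [0, 0, -0.2, 0, 1], [0, 0, -0.2, 0, 1], [0, 0, -0.2, 0, 1], [0, 0, -0.2, 0, 1]],
  ],
)

```text
clock: 8.85
position: [0.4555, -0.0485, 0.2141]
ee_rot: [-0.001, 0.999, -0.038, -0.001]
contact_force: [0.3, -0.1, -0.2]
width: 0.0
gripper_force: 0.0
```

```bash
python3 - <<'E'
from h import *
s=manip.get_state(); a=manip.get_image("top")[150:290,230:430]; b=manip.get_image("wrist")
print(s["position"],s["contact_force"])
cv2.imwrite("pics/t3.png",np.hstack([cv2.resize(a,(400,280)),cv2.resize(b,(400,280))])[:,:,::-1])
E
```

```text
[ 0.45552706 -0.04849494  0.21409101] [ 0.30693325 -0.10185162 -0.15999865]
```

View pics/t3.png

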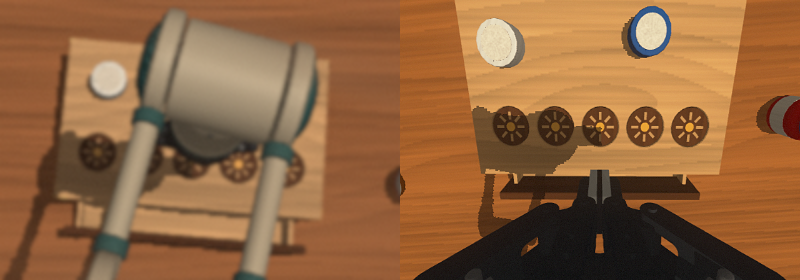

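Both views show the drawer standing out in front of the chest: in the wrist half, the lid edge is at row 175 and the front bar's outer edge at about row 199. I'll measure how far out it is before handing in.

```bash
python3 - <<'E'
from h import *
s=manip.get_state(); p=manip.camera_params("wrist"); k=(640/400,400/280)
a=cast(p,(112*k[0],174*k[1]),.09,s); 
for r in (178,190,194): 
    b=cast(p,(112*k[0],r*k[1]),.076,s); print(r,a,b,(rot(s).T@(b-a))[0])
E
```

```text
178 [0.40163203 0.0890394  0.09      ] [0.38954985 0.09704445 0.076     ] -0.012597661216848065
190 [0.40163203 0.0890394  0.09      ] [0.37076166 0.10069425 0.076     ] -0.03160790491665259
194 [0.40163203 0.0890394  0.09      ] [0.3643647  0.10193693 0.076     ] -0.03808046485845792
```

```bash
python3 - <<'E'
from h import *
s=manip.get_state(); p=manip.camera_params("wrist"); im=manip.get_image("wrist")
for c in (185,440): 
    g=im[:,c].mean(1); print([(r,int(g[r])) for r in range(240,300,2)])
    e=[r for r in range(250,320) if g[r]<70]; lid=[r for r in range(230,275) if g[r]>120][-1]
    a=cast(p,(c,lid),.09,s);b=cast(p,(c,e[-1]+.5),.076,s); print(c,lid,e[0],e[-1],(rot(s).T@(b-a))[0])
E
```

```text
[(240, 75), (242, 79), (244, 80), (246, 79), (248, 121), (250, 156), (252, 155), (254, 149), (256, 151), (258, 152), (260, 154), (262, 87), (264, 31), (266, 26), (268, 25), (270, 32), (272, 35), (274, 34), (276, 56), (278, 63), (280, 62), (282, 60), (284, 49), (286, 114), (288, 110), (290, 102), (292, 99), (294, 95), (296, 102), (298, 100)]
185 261 263 319 -0.07534761492098403
[(240, 138), (242, 137), (244, 144), (246, 155), (248, 155), (250, 75), (252, 41), (254, 31), (256, 39), (258, 40), (260, 35), (262, 38), (264, 40), (266, 37), (268, 38), (270, 38), (272, 34), (274, 33), (276, 55), (278, 58), (280, 61), (282, 54), (284, 55), (286, 108), (288, 98), (290, 93), (292, 91), (294, 95), (296, 93), (298, 95)]
440 248 252 319 -0.08869688768111218
```

The outer edge is at row 285 and the lid edge at 249, so the drawer is about 47 mm out, over the 40 mm needed. The arm is clear, so I'm handing in.

```bash
python3 -c "
from rig import manip
print(manip.sign_off())"
```

```text
the job is handed in; nothing more can be done
None
```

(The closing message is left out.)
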